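# Work the ratchet lever of the spice carousel

## Task

On the counter stands a spice carousel that is turned by a ratchet lever. Swing the lever back and forth by its upright wooden knob until the tall shaker has come round to stand squarely in front of the upright index post, then let go. Work only the lever; do not push the wheel or its pots.

Things in the scene. Friction and masses are not known exactly. Their poses are not given: they have to be found in the camera images.
- wheel: Carousel wheel: aluminium disc, radius 80 mm, underside (z 26 mm) holds its origin on the upright axis; 12 square teeth, 30 deg apart, reach radius 92. Four pots fixed on it, 50 mm from the axis, 90 deg apart: the tall shaker and three low capped white pots (tops 83 mm up). A brake holds it where left; the lever turns it counterclockwise only (from above). Base: fixed disc, radius 118, 12 high.
- shaker (a point): Centre of the top of the tall steel shaker (42 mm wide, domed top 108 mm above the counter, centre 50 mm from the wheel's axis); fixed on the wheel and turns with it. At the start it must be brought 92 to 143 degrees counterclockwise to reach the index post: more than one swing of the lever.
- serving_spot (a point): Fixed point where the shaker's top centre belongs: 50 mm from the wheel's axis towards the index post, 108 mm above the counter. The index post is a thin steel upright (8 by 12 mm, about 120 mm high) on the base, 106 mm from the axis, on the side away from the lever.
- lever_knob (a point): Centre of the flat top of the knob: upright round wooden handle, 24 mm across, 22 to 94 mm above the counter, fixed on a flat lever 150 mm from the wheel's axis. The lever swings level about that axis, 0.65 rad each side of straight opposite the post, stays put. Counterclockwise (5 N), after up to 30 deg free travel, its pawl turns the wheel along; clockwise (2 N) it clicks back over the teeth.

How it is judged:
By the outcome, as a careful person would: the job done as asked, in the order asked, and still so for the second after the job is handed in, with the robot touching nothing.
It also fails if it takes over 64 s, if anything falls off the work surface, if the arm or the gripper's body presses on something with over 40 N, if the wrist force passes 120 N, or if a joint passes its speed limit or range.

## Robot

A 6-joint arm with a two-finger parallel gripper is mounted at the origin on the work surface. World frame = base frame: x ahead of the robot, y to its left, z up, the work surface at z = 0. Lengths are in m, angles in rad, forces in N, time in s.
With the tool pointing down it reaches from about 0.35 to 0.85 m from the base axis. Payload 8.1 kg.
Tool frame: the origin (TCP) lies midway between the tips of the shut fingers; the grasp point (between the pads) lies 19 mm behind it; z points along the fingers, y is the direction in which the jaws open and shut (so a half turn about z gives the same grasp; the last joint's range is limited). The gripper opens to 93 mm and grips with 3 to 60 N. Pads are 15 mm wide; open, the fingers measure 128 mm over their backs; the gripper's body (75 mm by 188 mm) begins 65 mm behind the grasp point.
Start: joints at [1.238, 0.13, 1.488, -0, 1.523, -0.085], TCP at [0.147, 0.582, 0.219] pointing down, gripper open.
Joint ranges: [-2.96, 2.96], [-0.89, 2.26], [0.02, 2.5], [-1.34, 4.48], [0, 2.73], [-2.66, 2.66]. Speed limits (rad/s): [2.39, 2.39, 2.79, 3.14, 3.14, 3.14].

## Interface

Orientations are given as a rotation vector (axis times angle).
In Python, from plant import robot gives the robot as it stands. The module is installed in compiled form; this text tells all that it offers.
- The arm moves only by the shell command python3 -m pendant 'ROWS' [FORCE]. ROWS is JSON, a list of rows, each an object with "translation": the shift along the tool's x, y, z in mm, a list of three; "twist": the turn, a rotation vector about the tool's x, y, z in rad, a list of three; "grip": the opening, from -1 (shut) to 1 (fully open). A call has exactly 10 rows; each row shifts and turns the pose as measured when the row begins, along the tool's axes as they then stand; what a row does not reach is not made up. A row lasts 1/10 s, in which the tool goes at most 50 mm and 8.59 degrees, less where a joint would pass 70% of its speed; a pose out of reach is approached as far as the arm can. A call is refused whole if a number of a shift passes 50 or a number of a turn 0.15, either way. A call with a gripper value outside its range is refused whole. The fingers move at their own pace and stop on an object; FORCE is the grip in N (left out, the last holds). Time passes only in rows, so rows that do not move let the fingers close, or fill a call up. It gives the time, the measured TCP pose, the force and the opening at its end, in the units of the state.
- robot.read_state(): the state, without advancing time (a new reading comes with each control period).
- robot.read_camera(name): name is "scene" or "top" or "wrist"; returns (picture, depth): 480x640x3 uint8, red, green, blue; 480x640 float32, m along the optical axis (not along the pixel's ray), 0 where there is no reading.
- robot.camera_info(name): a dict with "vertical_fov" (degrees; the focal length in pixels is half the picture's height over the tangent of half this angle, whatever the lens; pixels are square), "cx", "cy" (the principal point, pixels), "D" ([k1, k2, p1, p2, k3] as OpenCV has them; the pictures are not rectified), "cam_to_world" (4x4, takes a point from camera to world coordinates). Camera axes: x right, y up, looking along -z (the intrinsics and any distortion apply to the point x, -y, -z); pixel columns grow to the right and rows downward; lengths in m; the calibration is good to about 2 mm. A picture is of the moment at which its call begins: read the wrist's pose just before it. camera_info takes no time and is no camera call; for the wrist camera it gives the pose at the moment of the call.
- robot.close_job(): hands the job in, once; it reports no verdict.
The state is a dict: "t": time; "q": joint angles; "dq": joint speeds; "joint_torque": joint torques, N m; "tool_pos": TCP position; "orientation": TCP orientation; "force": force on the tool from outside, world axes, zero at the start; "wrist_torque": the same for the moment, N m; "opening": finger opening in m.
Only numpy, scipy, OpenCV 4.12 (cv2) and the standard library are available. Lean on these libraries where they do the work, as an engineer would, in place of code of your own. Each camera call takes 0.05 s, during which the arm holds its last target. There are 200 camera calls.

## Working session

There is one attempt and no reset: what is moved stays moved. The work goes in short steps, Python scripts to look and compute and a shell command to move; the robot and the scene stay as the last step left them, time stands still between calls to the robot, and variables do not carry over. Pictures are saved under pics/ and viewed, about 8 in all and at most 12, crops included, and the job is handed in when it is done.

```bash
mkdir -p pics
cat > h.py <<'E'
import numpy as np,cv2
from plant import robot
def snap(n,f):
    i=robot.camera_info(n); p,d=robot.read_camera(n); cv2.imwrite('pics/'+f+'.png',p[:,:,::-1]); np.savez('pics/'+f,p=p,d=d,T=i['cam_to_world'],v=i['vertical_fov'],c=[i['cx'],i['cy']],D=i['D']); return p,d,i
def load(f): return np.load('pics/'+f+'.npz')
def ray(f,u,v):
    z=load(f); F=240/np.tan(np.radians(z['v']/2)); K=np.array([[F,0,z['c'][0]],[0,F,z['c'][1]],[0,0,1]])
    x,y=cv2.undistortPoints(np.array([[[u,v]]],float),K,z['D'])[0,0]; T=z['T']
    return T[:3,3],T[:3,:3]@np.array([x,-y,-1])
def atz(f,u,v,h):
    o,d=ray(f,u,v); return o+d*(h-o[2])/d[2]
def dep(f,u,v):
    o,d=ray(f,u,v); return o+d*load(f)['d'][int(v),int(u)]
E
python3 - <<'E'
from h import *
snap('top','top0');snap('scene','sc0')
s=robot.read_state();print(s['t'],s['tool_pos'],s['orientation'],s['opening'])
E
```

```text
0.1 [0.14698632 0.58118672 0.21768442] [-3.88194141e-01 -3.11721951e+00  2.57058805e-03] 0.09255355176655618
```

View pics/top0.png

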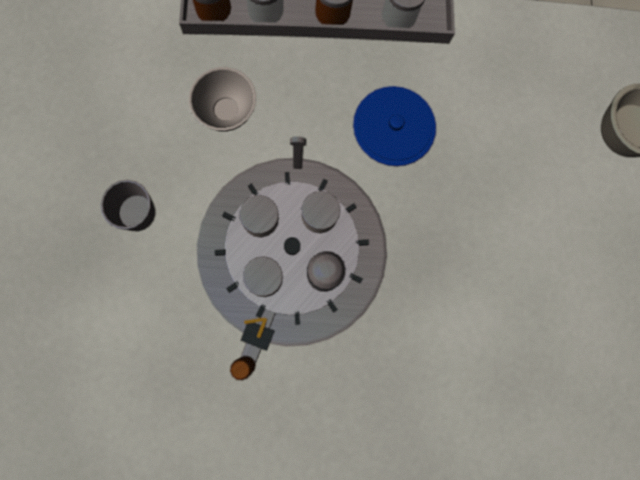

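View pics/sc0.png

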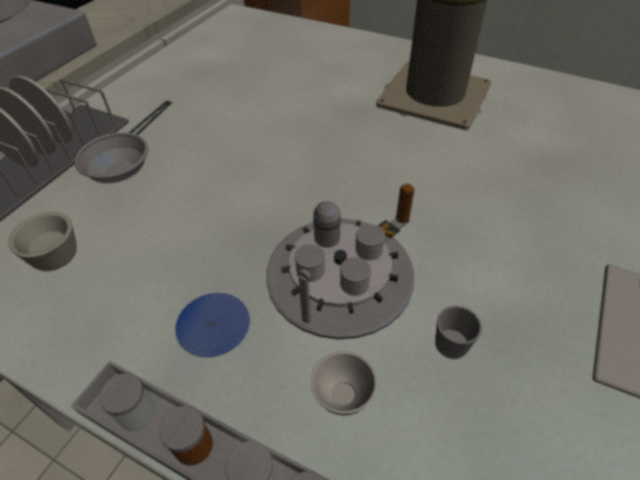

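Top view: knob top is near (242,368), shaker top near (323,268), hub (292,245), and the post top (298,140). The scene view agrees. I'll enlarge it to read the pixels more closely.

Run:
```python
from h import *
p=cv2.imread('pics/top0.png')[125:395,180:400]
cv2.imwrite('pics/top0c.png',cv2.resize(p,None,fx=2.2,fy=2.2,interpolation=cv2.INTER_CUBIC))
f='top0'
hub=dep(f,292,245);print('hub',hub)
for n,u,v,h in [('knob',242,368,.094),('post',298,140,.12),('shaker',325,268,.108),('hub?',292,245,.04)]: print(n,atz(f,u,v,h),dep(f,u,v))
for u,v in[(197,250),(386,250),(292,346),(292,158)]: print(atz(f,u,v,.012))
print(load(f)['T'])
```

```text
hub [0.58063552 0.02539912 0.05020665]
knob [0.44145776 0.07562415 0.094     ] [0.44152125 0.07554718 0.09493628]
post [0.68547476 0.02127314 0.12      ] [0.68324323 0.02128347 0.12696323]
shaker [ 0.54878113 -0.0104661   0.108     ] [ 0.54880503 -0.01047844  0.10775973]
hub? [0.58203487 0.0254462  0.04      ] [0.58063552 0.02539912 0.05020665]
[0.57715312 0.14175957 0.012     ]
[ 0.58212327 -0.09064892  0.012     ]
[0.46317848 0.02300742 0.012     ]
[0.69626481 0.02812468 0.012     ]
[[ 0.01492764  0.98919809 -0.14582282  0.48552698]
 [-0.99873534  0.0217534   0.04532666  0.02219902]
 [ 0.04800919  0.14496178  0.98827182  0.74391535]
 [ 0.          0.          0.          1.        ]]
```

View pics/top0c.png

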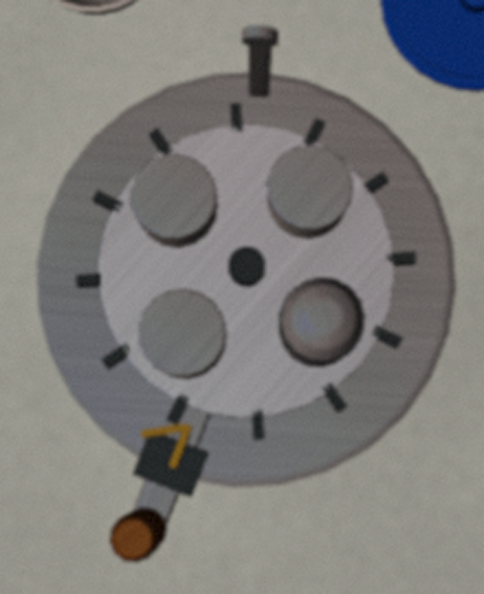

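Lever knob is at about 160° around an axis near (0.580, 0.0255), and straight opposite the post is about 177.7°. The shaker is at about 229° and must come round to about 357.7°, so roughly 129° counterclockwise. I'm moving to above the knob.

```bash
cat >> h.py <<'E'
from scipy.spatial.transform import Rotation as R
C=np.array([.5797,.0255])
def st():
    s=robot.read_state(); p=np.array(s['tool_pos']); M=R.from_rotvec(s['orientation']).as_matrix()
    r=p[:2]-C; print('t %.1f'%s['t'],'tcp',p.round(4),'x-yaw %.1f'%(np.degrees(np.arctan2(M[1,0],M[0,0]))%360),'lever ang %.1f r %.1f'%(np.degrees(np.arctan2(r[1],r[0]))%360,np.linalg.norm(r)*1e3),'tilt',M[2].round(3),'open %.4f'%s['opening'],'F',np.round(s['force'],1),'q',np.round(s['q'],2)); return p,M
def to(x,y,z):
    p,M=st(); print('tool shift mm',((np.array([x,y,z])-p)@M*1e3).round(1))
E
python3 -m pendant '[{"translation":[-35,-35,0],"twist":[0,0,0],"grip":1},{"translation":[-35,-35,0],"twist":[0,0,0],"grip":1},{"translation":[-35,-35,0],"twist":[0,0,0],"grip":1},{"translation":[-35,-35,0],"twist":[0,0,0],"grip":1},{"translation":[-35,-35,0],"twist":[0,0,0],"grip":1},{"translation":[-35,-35,0],"twist":[0,0,0],"grip":1},{"translation":[-35,-35,0],"twist":[0,0,0],"grip":1},{"translation":[-35,-35,0],"twist":[0,0,0],"grip":1},{"translation":[-35,-35,0],"twist":[0,0,0],"grip":1},{"translation":[-35,-35,0],"twist":[0,0,0],"grip":1}]' 30
python3 -c "
from h import *
to(.4415,.0756,.15)"
```

```text
t: 1.1
tool_pos: [0.3992, 0.1513, 0.2124]
orientation: [-0.37, -3.116, 0.014]
force: [1.0, 0.9, 0.5]
opening: 0.0928
t 1.1 tcp [0.3992 0.1513 0.2124] x-yaw 166.4 lever ang 145.1 r 220.0 tilt [ 0.003 -0.009 -1.   ] open 0.0928 F [1.  0.9 0.5] q [ 0.25 -0.35  1.94 -0.01  1.55 -1.09]
tool shift mm [-59.  -63.1  62.8]
```

```bash
python3 -m pendant '[{"translation":[-15,-16,10],"twist":[0,0,0],"grip":1},{"translation":[-15,-16,10],"twist":[0,0,0],"grip":1},{"translation":[-15,-16,10],"twist":[0,0,0],"grip":1},{"translation":[-13,-13,10],"twist":[0,0,0],"grip":1},{"translation":[0,0,10],"twist":[0,0,0.05],"grip":1},{"translation":[0,0,10],"twist":[0,0,0.05],"grip":1},{"translation":[0,0,0],"twist":[0,0,0.01],"grip":1},{"translation":[0,0,0],"twist":[0,0,0],"grip":1},{"translation":[0,0,0],"twist":[0,0,0],"grip":1},{"translation":[0,0,0],"twist":[0,0,0],"grip":1}]'
python3 -c "
from h import *
to(.4415,.0756,.052)
snap('wrist','w0');st()"
```

```text
t: 2.1
tool_pos: [0.4431, 0.0674, 0.1496]
orientation: [-0.558, -3.086, 0.016]
force: [-0.1, 0.2, 0.1]
opening: 0.0928
t 2.1 tcp [0.4431 0.0674 0.1496] x-yaw 159.5 lever ang 163.0 r 142.9 tilt [ 0.003 -0.011 -1.   ] open 0.0928 F [-0.1  0.2  0.1] q [ 0.04 -0.24  1.97 -0.01  1.42 -1.17]
tool shift mm [ 4.   8.2 97.6]
t 2.1 tcp [0.4432 0.0674 0.1497] x-yaw 159.5 lever ang 162.9 r 142.8 tilt [ 0.003 -0.011 -1.   ] open 0.0931 F [-0.6  0.7  0.6] q [ 0.04 -0.24  1.97 -0.01  1.42 -1.17]
```

View pics/w0.png

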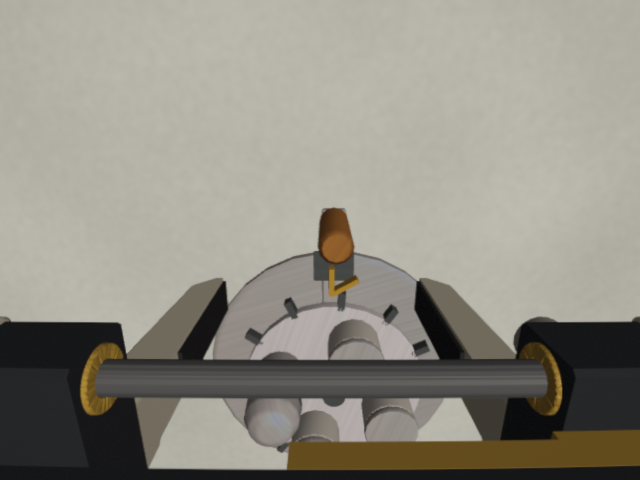

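The knob's top is at (337,246), between the two fingers. I'll compute its position from this view and descend.

```bash
python3 -c "
from h import *
print(atz('w0',337,246,.094),dep('w0',337,246))"
python3 -m pendant '[{"translation":[2,4,10],"twist":[0,0,0],"grip":1},{"translation":[2,4,12],"twist":[0,0,0],"grip":1},{"translation":[0,0,12],"twist":[0,0,0],"grip":1},{"translation":[0,0,12],"twist":[0,0,0],"grip":1},{"translation":[0,0,12],"twist":[0,0,0],"grip":1},{"translation":[0,0,12],"twist":[0,0,0],"grip":1},{"translation":[0,0,12],"twist":[0,0,0],"grip":1},{"translation":[0,0,12],"twist":[0,0,0],"grip":1},{"translation":[0,0,4],"twist":[0,0,0],"grip":1},{"translation":[0,0,0],"twist":[0,0,0],"grip":1}]'
python3 -c "
from h import *
to(.4415,.0756,.052)"
```

```text
[0.43901391 0.07926348 0.094     ] [0.43914007 0.07923104 0.09359972]
t: 3.15
tool_pos: [0.4399, 0.0764, 0.0415]
orientation: [-0.555, -3.085, 0.017]
force: [-0.7, -0.9, 0.3]
opening: 0.0931
t 3.1 tcp [0.4399 0.0764 0.0415] x-yaw 159.6 lever ang 160.0 r 148.8 tilt [ 0.005 -0.012 -1.   ] open 0.0931 F [-0.7 -0.9  0.3] q [ 0.06 -0.11  2.07 -0.01  1.19 -1.15]
tool shift mm [ -1.7  -0.3 -10.5]
```

```bash
python3 -m pendant '[{"translation":[0,0,-8],"twist":[0,0,0],"grip":1},{"translation":[0,0,0],"twist":[0,0,0],"grip":-1},{"translation":[0,0,0],"twist":[0,0,0],"grip":-1},{"translation":[0,0,0],"twist":[0,0,0],"grip":-1},{"translation":[0,0,0],"twist":[0,0,0],"grip":-1},{"translation":[0,0,0],"twist":[0,0,0],"grip":-1},{"translation":[0,0,0],"twist":[0,0,0],"grip":-1},{"translation":[0,0,0],"twist":[0,0,0],"grip":-1},{"translation":[0,0,0],"twist":[0,0,0],"grip":-1},{"translation":[0,0,0],"twist":[0,0,0],"grip":-1}]' 30
python3 -c "
from h import *
st()"
```

```text
t: 4.15
tool_pos: [0.4422, 0.0766, 0.0528]
orientation: [-0.556, -3.089, 0.016]
force: [0.3, 0.2, -0.7]
opening: 0.0257
t 4.2 tcp [0.4422 0.0766 0.0528] x-yaw 159.6 lever ang 159.6 r 146.7 tilt [ 0.001 -0.01  -1.   ] open 0.0257 F [ 0.3  0.2 -0.7] q [ 0.06 -0.13  2.06 -0.01  1.21 -1.15]
```

```bash
python3 -m pendant '[{"translation":[-0.6,14,0],"twist":[0,0,0.09],"grip":-1},{"translation":[-0.6,14,0],"twist":[0,0,0.09],"grip":-1},{"translation":[-0.6,14,0],"twist":[0,0,0.09],"grip":-1},{"translation":[0,0,0],"twist":[0,0,0],"grip":-1},{"translation":[0.6,-12,0],"twist":[0,0,-0.08],"grip":-1},{"translation":[-0.5,-12,0],"twist":[0,0,-0.08],"grip":-1},{"translation":[-0.5,-12,0],"twist":[0,0,-0.08],"grip":-1},{"translation":[-0.5,-12,0],"twist":[0,0,-0.08],"grip":-1},{"translation":[-0.5,-12,0],"twist":[0,0,-0.08],"grip":-1},{"translation":[-0.5,-12,0],"twist":[0,0,-0.08],"grip":-1}]'
python3 -c "
from h import *
st()"
```

```text
t: 5.15
tool_pos: [0.4348, 0.0468, 0.0528]
orientation: [-0.191, -3.135, 0.011]
force: [3.9, 1.4, -4.2]
opening: 0.0235
t 5.2 tcp [0.4348 0.0468 0.0528] x-yaw 173.0 lever ang 171.7 r 146.5 tilt [-0.    -0.007 -1.   ] open 0.0235 F [ 3.9  1.4 -4.2] q [-0.   -0.17  2.1  -0.01  1.21 -1.45]
```

```bash
python3 -m pendant '[{"translation":[-0.2,-12.5,0],"twist":[0,0,-0.08],"grip":-1},{"translation":[-0.2,-12.5,0],"twist":[0,0,-0.08],"grip":-1},{"translation":[-0.2,-12.5,0],"twist":[0,0,-0.08],"grip":-1},{"translation":[-0.2,-12.5,0],"twist":[0,0,-0.08],"grip":-1},{"translation":[-0.2,-12.5,0],"twist":[0,0,-0.08],"grip":-1},{"translation":[-0.2,-12.5,0],"twist":[0,0,-0.08],"grip":-1},{"translation":[-0.2,-12.5,0],"twist":[0,0,-0.08],"grip":-1},{"translation":[-0.2,-12.5,0],"twist":[0,0,-0.08],"grip":-1},{"translation":[0,0,0],"twist":[0,0,0],"grip":-1},{"translation":[0,0,0],"twist":[0,0,0],"grip":-1}]'
python3 -c "
from h import *
st();snap('top','top1')"
```

```text
t: 6.15
tool_pos: [0.4555, -0.0521, 0.0528]
orientation: [-0.889, 3.002, 0.001]
force: [3.3, 3.2, -1.6]
opening: 0.0236
t 6.2 tcp [ 0.4555 -0.0521  0.0528] x-yaw 213.0 lever ang 212.0 r 146.4 tilt [-0.011 -0.003 -1.   ] open 0.0236 F [ 3.3  3.2 -1.6] q [-0.23 -0.12  2.05  0.01  1.2  -2.38]
```

View pics/top1.png

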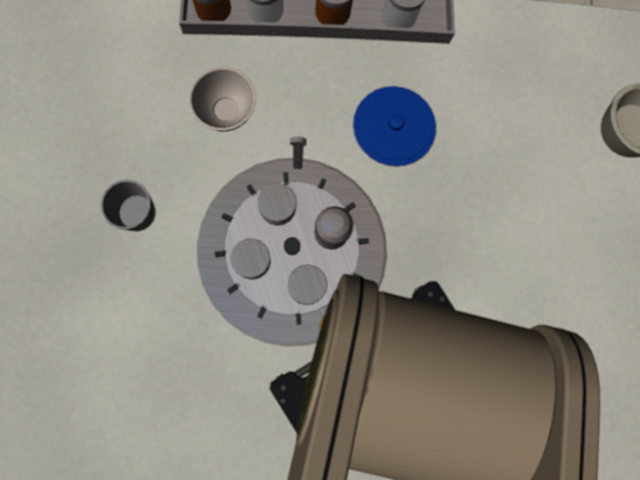

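The wheel has turned: the shaker's top is now near (333,226).

```bash
cat >> h.py <<'E'
def wheel(f,pts):
    # shaker px first (z .108), then pots (z .083); report implied shaker angle for each (mod 90)
    for k,(u,v) in enumerate(pts):
        r=atz(f,u,v,.108 if k==0 else .083)[:2]-C; print('ang %.1f r %.1f'%(np.degrees(np.arctan2(r[1],r[0]))%360,np.linalg.norm(r)*1e3))
E
python3 - <<'E'
from h import *
wheel('top0',[(326,270),(259,214),(320,211),(263,276)])
wheel('top1',[(333,226),(277,203),(250,257),(307,284)])
E
```

```text
ang 228.3 r 49.6
ang 50.7 r 48.2
ang 319.2 r 47.0
ang 141.4 r 49.5
ang 288.4 r 46.3
ang 22.0 r 47.0
ang 111.4 r 49.2
ang 200.8 r 49.8
```

```bash
python3 -m pendant '[{"translation":[-1,19,0],"twist":[0,0,0.128],"grip":-1},{"translation":[-1,19,0],"twist":[0,0,0.128],"grip":-1},{"translation":[-1,19,0],"twist":[0,0,0.128],"grip":-1},{"translation":[-1,19,0],"twist":[0,0,0.128],"grip":-1},{"translation":[-1,19,0],"twist":[0,0,0.128],"grip":-1},{"translation":[-1,19,0],"twist":[0,0,0.128],"grip":-1},{"translation":[-1,19,0],"twist":[0,0,0.128],"grip":-1},{"translation":[-1,19,0],"twist":[0,0,0.128],"grip":-1},{"translation":[0,0,0],"twist":[0,0,0],"grip":-1},{"translation":[0,0,0],"twist":[0,0,0],"grip":-1}]'
python3 -c "
from h import *
st()"
```

```text
t: 7.2
tool_pos: [0.4494, 0.0934, 0.0529]
orientation: [0.731, 3.028, 0.001]
force: [2.5, -3.0, 0.4]
opening: 0.0231
t 7.2 tcp [0.4494 0.0934 0.0529] x-yaw 152.8 lever ang 152.5 r 146.9 tilt [-0.026  0.007 -1.   ] open 0.0231 F [ 2.5 -3.   0.4] q [ 0.1  -0.13  2.07 -0.01  1.18 -0.99]
```

Next I'll go clockwise another 7°, then push back counterclockwise.

```bash
python3 -m pendant '[{"translation":[-0.4,10,0],"twist":[0,0,0.065],"grip":-1},{"translation":[-0.4,10,0],"twist":[0,0,0.065],"grip":-1},{"translation":[0,0,0],"twist":[0,0,0],"grip":-1},{"translation":[-0.4,-14,0],"twist":[0,0,-0.095],"grip":-1},{"translation":[-0.4,-14,0],"twist":[0,0,-0.095],"grip":-1},{"translation":[-0.4,-14,0],"twist":[0,0,-0.095],"grip":-1},{"translation":[-0.4,-14,0],"twist":[0,0,-0.095],"grip":-1},{"translation":[-0.4,-14,0],"twist":[0,0,-0.095],"grip":-1},{"translation":[-0.4,-14,0],"twist":[0,0,-0.095],"grip":-1},{"translation":[0,0,0],"twist":[0,0,0],"grip":-1}]'
python3 -c "
from h import *
st()"
```

```text
t: 8.2
tool_pos: [0.4334, 0.0268, 0.053]
orientation: [-0.019, 3.107, -0.006]
force: [6.0, -0.4, -4.2]
opening: 0.0234
t 8.2 tcp [0.4334 0.0268 0.053 ] x-yaw 180.7 lever ang 179.5 r 146.3 tilt [-0.034 -0.004 -0.999] open 0.0234 F [ 6.  -0.4 -4.2] q [-0.05 -0.22  2.14 -0.    1.19 -1.64]
```

```bash
python3 -m pendant '[{"translation":[-0.4,-14,0],"twist":[0,0,-0.095],"grip":-1},{"translation":[-0.4,-14,0],"twist":[0,0,-0.095],"grip":-1},{"translation":[-0.4,-14,0],"twist":[0,0,-0.095],"grip":-1},{"translation":[-0.4,-14,0],"twist":[0,0,-0.095],"grip":-1},{"translation":[-0.4,-14,0],"twist":[0,0,-0.095],"grip":-1},{"translation":[-0.4,-14,0],"twist":[0,0,-0.095],"grip":-1},{"translation":[0,0,0],"twist":[0,0,0],"grip":-1},{"translation":[0,0,0],"twist":[0,0,0],"grip":-1},{"translation":[0,0,0],"twist":[0,0,0],"grip":-1},{"translation":[0,0,0],"twist":[0,0,0],"grip":-1}]'
python3 -c "
from h import *
st();p,d,i=snap('top','top2')
cv2.imwrite('pics/top2c.png',cv2.resize(p[125:365,180:400,::-1],None,fx=2.5,fy=2.5,interpolation=cv2.INTER_CUBIC))"
```

```text
t: 9.2
tool_pos: [0.455, -0.0519, 0.0528]
orientation: [-0.956, 2.949, 0.001]
force: [5.8, 2.2, -2.9]
opening: 0.0235
t 9.2 tcp [ 0.455  -0.0519  0.0528] x-yaw 215.9 lever ang 211.9 r 146.8 tilt [-0.04  -0.012 -0.999] open 0.0235 F [ 5.8  2.2 -2.9] q [-0.24 -0.15  2.08  0.02  1.18 -2.45]
```

View pics/top2c.png

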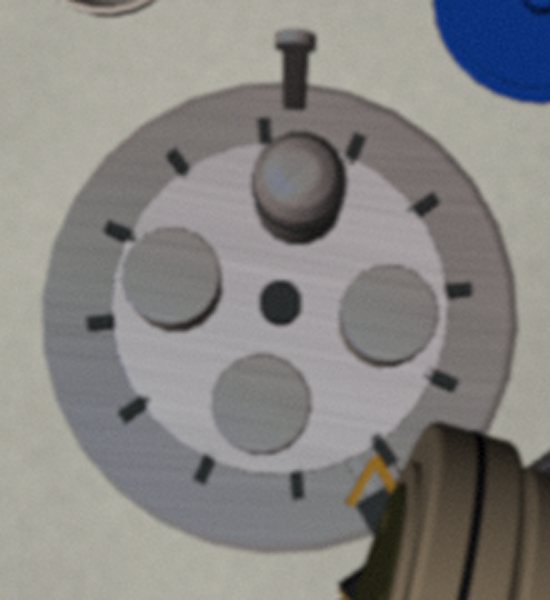

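In the enlarged crop the shaker is at (299,178), the pots at (171,277), (389,314) and (262,403), and the post top at (295,38). Some turn is still missing.

Run:
```python
from h import *
f='top2'
g=lambda x,y,h:atz(f,180+x/2.5,125+y/2.5,h)[:2]
L,Rr,B,S,P,Pb=g(171,277,.083),g(389,314,.083),g(262,403,.083),g(299,178,.108),g(295,37,.122),g(294,106,.012)
c=(L+Rr)/2; print('centre pots',c,'S-B mid',(S+B)/2)
# base rim in crop
pts=np.array([g(x,y,.012) for x,y in [(43,310),(515,305),(280,85),(275,550),(105,165)]]); A=np.c_[2*pts,np.ones(len(pts))]; s=np.linalg.lstsq(A,(pts**2).sum(1),rcond=None)[0]; print('rim centre',s[:2],np.sqrt(s[2]+s[:2]@s[:2]))
for c in (C,c,s[:2]):
  a=lambda p:round(float(np.degrees(np.arctan2(*(p-c)[::-1]))),1)
  print('post',a(P),a(Pb),'S',a(S),'L',a(L)-90,'R',a(Rr)+90,'B',a(B)-180,'dist post',np.linalg.norm(P-c))
```

```text
centre pots [0.57814537 0.02528211] S-B mid [0.57820842 0.0251463 ]
rim centre [0.57940394 0.02504677] 0.11555470774579385
post -2.3 -2.6 S -9.0 L -6.700000000000003 R -10.200000000000003 B -7.699999999999989 dist post 0.10544268873451916
post -2.1 -2.4 S -8.5 L -8.5 R -8.5 B -8.199999999999989 dist post 0.10698772416781381
post -2.0 -2.3 S -8.4 L -7.0 R -10.0 B -8.199999999999989 dist post 0.105721398421126
```

Wheel is at −8.4° and the post at −2.2°, so 6.2° remain. The lever goes back past one tooth to about 176°, then pushes towards 188.1°, stopping short first.

```bash
python3 -m pendant '[{"translation":[-0.8,16,0],"twist":[0,0,0.115],"grip":-1},{"translation":[-0.8,16,0],"twist":[0,0,0.115],"grip":-1},{"translation":[-0.8,16,0],"twist":[0,0,0.115],"grip":-1},{"translation":[-0.8,16,0],"twist":[0,0,0.115],"grip":-1},{"translation":[-0.8,16,0],"twist":[0,0,0.115],"grip":-1},{"translation":[-0.8,16,0],"twist":[0,0,0.115],"grip":-1},{"translation":[0,0,0],"twist":[0,0,0],"grip":-1},{"translation":[0,0,0],"twist":[0,0,0],"grip":-1},{"translation":[0,0,0],"twist":[0,0,0],"grip":-1},{"translation":[0,0,0],"twist":[0,0,0],"grip":-1}]'
python3 -c "
from h import *
st()"
```

```text
t: 10.25
tool_pos: [0.4334, 0.0393, 0.0531]
orientation: [0.112, 3.076, 0.022]
force: [6.1, 0.2, -3.6]
opening: 0.0235
t 10.2 tcp [0.4334 0.0393 0.0531] x-yaw 175.8 lever ang 174.6 r 146.9 tilt [-0.063  0.016 -0.998] open 0.0235 F [ 6.1  0.2 -3.6] q [-0.04 -0.25  2.17  0.02  1.16 -1.54]
```

```bash
python3 -m pendant '[{"translation":[-1,0,0],"twist":[0,0.02,0],"grip":-1},{"translation":[0,0,0],"twist":[0,0.02,0],"grip":-1},{"translation":[-0.4,-8,0],"twist":[0,0,-0.053],"grip":-1},{"translation":[-0.4,-8,0],"twist":[0,0,-0.053],"grip":-1},{"translation":[-0.4,-8,0],"twist":[0,0,-0.053],"grip":-1},{"translation":[0,-3,0],"twist":[0,0,-0.02],"grip":-1},{"translation":[0,0,0],"twist":[0,0,0],"grip":-1},{"translation":[0,0,0],"twist":[0,0,0],"grip":-1},{"translation":[0,0,0],"twist":[0,0,0],"grip":-1},{"translation":[0,0,0],"twist":[0,0,0],"grip":-1}]'
python3 -c "
from h import *
st();p,d,i=snap('top','top3')
cv2.imwrite('pics/top3c.png',cv2.resize(p[125:365,180:400,::-1],None,fx=2.5,fy=2.5,interpolation=cv2.INTER_CUBIC))"
```

```text
t: 11.25
tool_pos: [0.4326, 0.0116, 0.053]
orientation: [-0.186, 3.124, 0.028]
force: [0.3, 1.1, -0.0]
opening: 0.0235
t 11.2 tcp [0.4326 0.0116 0.053 ] x-yaw 186.8 lever ang 185.4 r 147.8 tilt [-0.013  0.017 -1.   ] open 0.0235 F [ 0.3  1.1 -0. ] q [-0.11 -0.2   2.12  0.02  1.21 -1.81]
```

View pics/top3c.png

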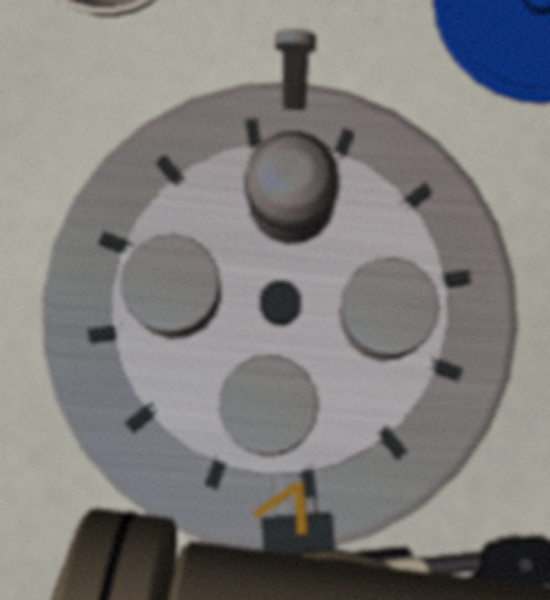

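Now the shaker is at (292,177), with pots at (171,284), (390,307) and (269,404), so the wheel is turning again.

Run:
```python
from h import *
f='top3'
g=lambda x,y,h:atz(f,180+x/2.5,125+y/2.5,h)[:2]
L,Rr,B,S,P=g(171,284.5,.083),g(390,307,.083),g(269,404,.083),g(292,177,.108),g(295,37,.122)
an=lambda v:round(float(np.degrees(np.arctan2(v[1],v[0]))),2)
print('L-R',an(L-Rr)-90,'S-B',an(S-B),(L+Rr)/2)
c=np.array([.5785,.0252]);print('post',an(P-c),'S',an(S-c))
```

```text
L-R -4.680000000000007 S-B -4.69 [0.57803768 0.02502258]
post -2.11 S -4.81
```

```bash
python3 -m pendant '[{"translation":[0,-3.2,0],"twist":[0,0,-0.022],"grip":-1},{"translation":[0,-3.2,0],"twist":[0,0,-0.022],"grip":-1},{"translation":[0,0,0],"twist":[0,0,0],"grip":-1},{"translation":[0,0,0],"twist":[0,0,0],"grip":-1},{"translation":[0,0,0],"twist":[0,0,0],"grip":-1},{"translation":[0,0,0],"twist":[0,0,0],"grip":-1},{"translation":[0,0,0],"twist":[0,0,0],"grip":-1},{"translation":[0,0,0],"twist":[0,0,0],"grip":-1},{"translation":[0,0,0],"twist":[0,0,0],"grip":-1},{"translation":[0,0,0],"twist":[0,0,0],"grip":-1}]'
python3 -c "
from h import *
st();p,d,i=snap('top','top4')
cv2.imwrite('pics/top4c.png',cv2.resize(p[125:315,200:390,::-1],None,fx=3,fy=3,interpolation=cv2.INTER_CUBIC))"
```

```text
t: 12.3
tool_pos: [0.4333, 0.0056, 0.0531]
orientation: [-0.261, 3.118, 0.028]
force: [0.5, 2.8, -0.8]
opening: 0.0232
t 12.3 tcp [0.4333 0.0056 0.0531] x-yaw 189.6 lever ang 187.8 r 147.7 tilt [-0.014  0.017 -1.   ] open 0.0232 F [ 0.5  2.8 -0.8] q [-0.12 -0.19  2.12  0.02  1.21 -1.87]
```

View pics/top4c.png

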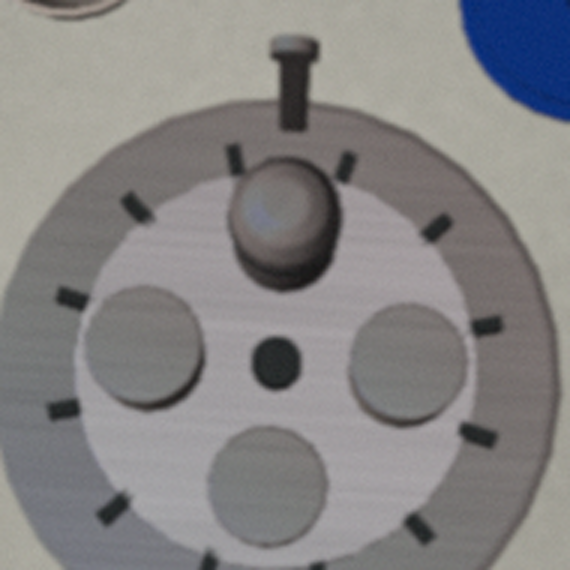

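Shaker (285,213), pots (145,347), (408,363), (267,486); post top (295,46), foot (293,128).

Run:
```python
from h import *
f='top4'
g=lambda x,y,h:atz(f,200+x/3,125+y/3,h)[:2]
L,Rr,B,S,P,Pb=g(145,346.5,.083),g(408,363.5,.083),g(267.5,486,.083),g(285.5,213,.108),g(295,46,.122),g(293,129,.012)
an=lambda v:round(float(np.degrees(np.arctan2(v[1],v[0]))),2)
c=(L+Rr)/2
print('L-R',an(L-Rr)-90,'S-B',an(S-B),c);c=np.array([.5785,.0252])
print('post',an(P-c),an(Pb-c),'S',an(S-c))
```

```text
L-R -2.489999999999995 S-B -2.62 [0.57800139 0.02503906]
post -2.32 -2.45 S -2.73
```

Aligned within about 0.3°. I'm releasing and going straight up.

```bash
python3 -m pendant '[{"translation":[0,0,0],"twist":[0,0,0],"grip":0.2},{"translation":[0,0,0],"twist":[0,0,0],"grip":0.2},{"translation":[0,0,0],"twist":[0,0,0],"grip":0.2},{"translation":[0,0,0],"twist":[0,0,0],"grip":0.2},{"translation":[0,0,-10],"twist":[0,0,0],"grip":0.2},{"translation":[0,0,-20],"twist":[0,0,0],"grip":0.2},{"translation":[0,0,-25],"twist":[0,0,0],"grip":0.2},{"translation":[0,0,-25],"twist":[0,0,0],"grip":0.2},{"translation":[0,0,-25],"twist":[0,0,0],"grip":0.2},{"translation":[0,0,0],"twist":[0,0,0],"grip":0.2}]'
python3 -c "
from h import *
st();p,d,i=snap('top','top5');snap('scene','sc5')
cv2.imwrite('pics/top5c.png',cv2.resize(p[125:315,200:390,::-1],None,fx=3,fy=3,interpolation=cv2.INTER_CUBIC))"
```

```text
t: 13.35
tool_pos: [0.4304, 0.003, 0.164]
orientation: [-0.261, 3.122, 0.028]
force: [1.0, 0.4, 0.2]
opening: 0.0557
t 13.3 tcp [0.4304 0.003  0.164 ] x-yaw 189.5 lever ang 188.6 r 150.9 tilt [-0.01   0.017 -1.   ] open 0.0557 F [1.  0.4 0.2] q [-0.13 -0.32  2.01  0.02  1.45 -1.87]
```

View pics/top5c.png

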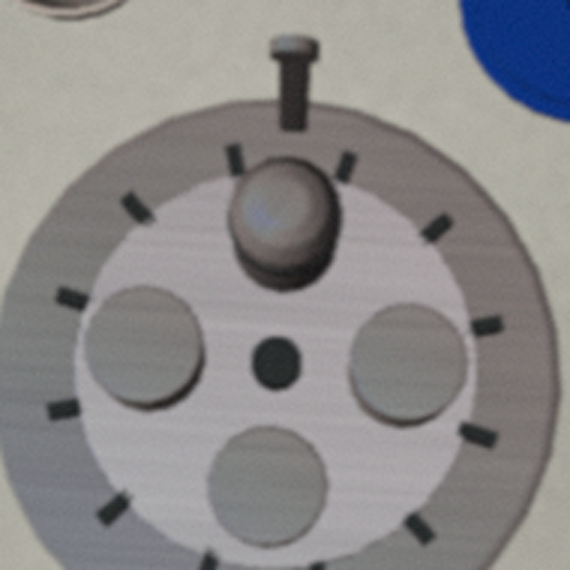

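View pics/sc5.png

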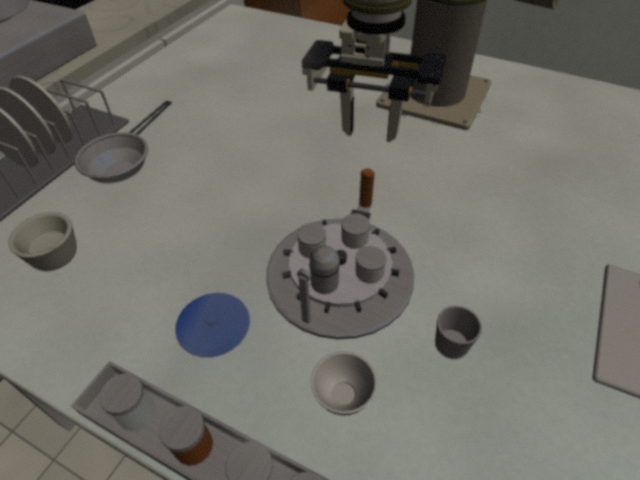

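The wheel is unchanged, with the shaker still at (285,213) below the post. The scene view shows the gripper well clear of the knob at (367,185).

```bash
python3 -c "
from plant import robot
print(robot.close_job())"
```

```text
the job is handed in; nothing more can be done
None
```

The tall shaker now stands in front of the index post, and the job was handed in at about 13.5 s, against the 64 s limit. I gripped the lever knob and made three counterclockwise pushes with return clicks between them, nudged the lever the last 2.5°, then let go and lifted straight up.

- **Alignment:** The last measurement, just before release, put the wheel at −2.5 to −2.7° and the post at −2.3 to −2.45°. That is within about 0.4°, or less than 0.5 mm at the shaker. The picture after release looks the same.
- **Clearance:** The gripper is well above the knob with nothing touching it, and nothing else in the pictures had moved.
- **Forces:** The wrist force read at the end of each move never passed about 8 N.
- **Disagreement:** Estimates of the wheel's axis from the base rim and from the pots differed by 1 to 2 mm. I used pot-to-pot directions for the wheel angle, which don't depend on the axis; the post's angle still does, but by only a few tenths of a degree.

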